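# Index the parts carousel and tip the heat sinks into their compartment

## Robot

A 6-joint arm with a two-finger parallel gripper is mounted at the origin on the work surface. World frame = base frame: x ahead of the robot, y to its left, z up, the work surface at z = 0. Lengths are in m, angles in rad, forces in N, time in s.
With the tool pointing down it reaches from about 0.35 to 0.85 m from the base axis. Payload 8.1 kg.
Tool frame: the origin (TCP) lies at the very end of the fingers, on their centre line; the grasp point (between the pads) lies 19 mm behind it; z points along the fingers, y is the line along which they close (so a half turn about z gives the same grasp; the last joint's range is limited). The gripper opens to 93 mm and grips with 3 to 60 N. Pads are 15 mm wide; open, the fingers measure 128 mm over their backs; the gripper's body (75 mm by 188 mm) begins 65 mm behind the grasp point.
Start: joints at [-1.401, 0.13, 1.488, -0, 1.523, -0.085], TCP at [0.151, -0.581, 0.219] pointing down, gripper open.
Joint ranges: [-2.96, 2.96], [-0.89, 2.26], [0.02, 2.5], [-1.34, 4.48], [0, 2.73], [-2.66, 2.66]. Speed limits (rad/s): [2.39, 2.39, 2.79, 3.14, 3.14, 3.14].

## Interface

Orientations are given as a rotation vector (axis times angle).
In Python, from plant import monitor, eyes, ticket gives the robot as it stands.
- The arm moves only by the tool arm_command, never from a script. Its argument "deltas" is a list that holds one entry, the list of rows, each a list of 6 numbers: the shift along the world's x, y, z in cm, then the turn, a rotation vector about the world's x, y, z in degrees. In form: [[[tx, ty, tz, rx, ry, rz], ...]]. A call has 1 to 12 rows; each row shifts and turns the commanded pose from where the row before left it; what a row does not reach is not made up. A row lasts 1/12 s, in which the tool goes at most 41.7 mm and 7.16 degrees, less where a joint would pass 70% of its speed; a pose out of reach is approached as far as the arm can. A call is refused whole if a number of a shift passes 4.17 or a number of a turn 7.16, either way. A call with a gripper value outside its range is refused whole. "gripper" is the opening, from -1 (shut) to 1 (fully open), set as the call begins (left out, the last holds). The fingers move at their own pace and stop on an object; "squeeze" is the grip in N (left out, the last holds). Time passes only in rows, so rows that do not move let the fingers close. It gives the time, the measured TCP pose, the force, the opening and the grip force at its end, in the units of the state.
- monitor.read_state(): the state, without advancing time (a new reading comes with each control period).
- eyes.read_camera(name): name is "scene" or "top" or "wrist"; returns the picture (480x640x3 uint8, blue, green, red); there is no depth.
- eyes.camera_model(name): a dict with "fx", "fy", "cx", "cy" (pixels), "k1" (the pictures are not rectified: a ray, as slopes to the right and down, at radius r is drawn at 1 + k1 r^2 times it, then the intrinsics apply), "rvec" (rotation vector, rad) and "tvec" (3), from world to camera coordinates, as OpenCV has them. Camera axes: x right, y down, z forward; pixel columns grow to the right and rows downward; lengths in m; the calibration is good to about 2 mm. A picture is of the moment at which its call begins: read the wrist's pose just before it. camera_model takes no time and is no camera call; for the wrist camera it gives the pose at the moment of the call.
- ticket.close_job(): hands the job in; it is judged then, once.
The state is a dict: "t": time; "q": joint angles; "dq": joint speeds; "joint_torque": joint torques, N m; "tool_pos": TCP position; "orientation": TCP orientation; "force": force on the tool from outside, world axes, zero at the start; "wrist_torque": the same for the moment, N m; "opening": finger opening in m; "gripper_force": force on a finger pad.
Only numpy, scipy, OpenCV 4.12 (cv2) and the standard library are available. Lean on these libraries where they do the work, as an engineer would, in place of code of your own. Each camera call takes 0.05 s, during which the arm holds its last target. There are 200 camera calls.

## Task

Tip the two finned heat sinks waiting in the tipping tray down the chute into the carousel compartment that already holds the same kind of heat sink. First turn the carousel by pushing on its dividers until that compartment is under the spout and the index roller has clicked into its notch, and take the hand off it, never forcing it; then push the tray's lever all the way over to its stop, and when both heat sinks have gone down, ease the tray back to rest without letting it drop. Leave the other stock in the carousel and the things on the bench alone.

Things in the scene. Friction and masses are not known exactly. Their poses are not given: they have to be found in the camera images.
- station: Fixed kitting station; origin on the carousel's axis at table height, z up, +y from that axis along chute to tray. Angles here: from its +x, counter-clockwise from above. Spout at 90 deg; index bracket (40 mm high, 213 to 225 mm from the axis) at 18 deg; the sides from 130 to 350 deg are clear. Two uprights at x = +-46 mm, y 253 to 289 mm, 243 mm high. Base plate 8 mm thick.
- chute: Sheet-metal chute, 86 mm wide, fixed to the station; same origin and axes as the station. Over the carousel it fills |x| < 43 mm from y = 52 mm outward: underside 119 mm, top edges 187 mm above the table there, rising to 250 mm at its head at y = 262 mm, in front of the tray.
- spout (a point): Centre of the chute's downward mouth (80 x 75 mm), 92.5 mm from the carousel axis, 119 mm above the table.
- bin_place (a point): Fixed point of the station, 115 mm from the carousel axis below the spout, at the height of the carousel's floor (26 mm): middle of the compartment that stands under the spout.
- carousel: Grey round sheet-metal carousel, 330 mm diameter, turns both ways without end; bearing drag about 0.12 N m, coasts little. Origin on its axis at table height, z up, turns with it. Floor 26 mm, rim and dividers 105 mm, hub cap (26 mm radius) 118 mm above the table. Five radial dividers, 4 mm thick, hub to rim, at 54, 126, 198, 270, 342 deg from its +x; compartment middles at 18, 90, 162, 234, 306.
- index_roller (a joint): Travel (m) of the white spring roller, 20 mm diameter, on the steel index plate round the carousel's foot: 0 clicked into one of five notches, about 0.004 riding between them. In a notch a compartment's middle is under the spout. It drops in within 3.4 deg of a notch and its spring draws the carousel home; to leave takes 9 N more than the drag, 115 mm from the axis. Starts between notches.
- tip_tray (a joint): Angle of the tipping tray, rad: 0 level at rest, 0.96 tipped against its stop. Falls back by its own weight when released. Aluminium tray 73 mm wide inside, 26 mm deep, from its shaft (station y = 265 mm, 235 mm above the table) 100 mm to station +y; floor at 235 mm; tipped, its back end rises to 335 mm.
- lever_knob (a point): Centre of the black ball, 24 mm diameter, on the tray's lever: a 10 mm bar on the tray's shaft on the station's -x side, 95 mm from the chute's middle line (55 mm clear of the tray). Ball 85 mm from the shaft axis, leaning 28 deg to station +y at rest. Pushed to station -y it swings over the top by 55 deg (80 mm of travel, rising at most 11 mm) and tips the tray; 3 to 8 N.
- heat_sink_1: Finned aluminium heat sink, 62 x 34 x 24 mm (x, y, z), about 0.09 kg, lying crosswise in the tray, nearer the chute. Origin at the centre of the block.
- heat_sink_2: Identical heat sink behind the first in the tray. Origin at the centre of the block.
- binned_heat_sink: Identical heat sink lying in the carousel compartment where heat sinks belong, about 112 mm from the axis. Origin at the centre of the block.
- toroid: Copper toroidal transformer, 62 mm diameter, 26 mm high, in another compartment; origin at its centre.
- terminal_strip: Black terminal strip 68 x 22 x 26 mm, in another compartment; origin at its centre.
- transformer: Small iron-core transformer 56 x 44 x 32 mm, in another compartment (a fifth compartment is empty); origin at its centre.
- multimeter: Bystander: black hand multimeter lying on the bench, 150 x 76 x 48 mm; origin under its centre.
- duster_can: Bystander: bare aluminium spray can, 64 mm diameter, 190 mm high, standing; origin under its centre.
- solder_reel: Bystander: steel reel 64 mm diameter, 48 mm high, on its end; origin under its centre.
Things that resemble listed ones, but are neither listed nor needed, are in the scene too. What is shaped like the binned_heat_sink but green is not meant.

How it is judged:
On the way, in this order (a step that is already met when the one before it is completed fails the run):
1. the heat-sink compartment is under the spout, the index roller seated in its notch, the carousel at rest and let go, the tray still level (horizontal distance between binned_heat_sink and bin_place below 0.08 m and value of joint index_roller below 0.0015 m and angular speed of carousel below 0.05 rad/s and contact force between the fingers and carousel below 0.2 N and value of joint tip_tray below 0.1 rad), for 0.3 s.
2. the tray is tipped over to its stop (value of joint tip_tray above 0.88 rad), for 0.1 s.
At the end, for the whole second after the job is handed in: Both heat sinks lie with the binned one in its compartment under the spout (all three within 80 mm horizontally of bin_place, centres below 95 mm), the index roller is seated (under 1.5 mm), the tray is back level (under 0.06 rad), and all is at rest and let go (horizontal distance between each of heat_sink_1, heat_sink_2, binned_heat_sink and bin_place below 0.08 m and value of joint index_roller below 0.0015 m and value of joint tip_tray below 0.06 rad and angular speed of carousel below 0.05 rad/s and height (world z) of heat_sink_1 between 0.02 and 0.095 m and height (world z) of heat_sink_2 between 0.02 and 0.095 m and height (world z) of binned_heat_sink below 0.095 m and linear speed of each of heat_sink_1, heat_sink_2 below 0.03 m/s); the robot touches nothing.
It fails at once if the tray is let drop (it swings back faster than 4.5 rad/s) (velocity of joint tip_tray below -4.5 rad/s).
It fails at once if the carousel is shoved with more than 80 N (contact force between the fingers and carousel above 80 N).
It fails at once if other stock leaves the carousel (horizontal distance between any of toroid, terminal_strip, transformer, binned_heat_sink and carousel above 0.162 m or height (world z) of any of toroid, terminal_strip, transformer, binned_heat_sink above 0.12 m).
It fails at once if a thing on the bench is knocked about (distance of any of multimeter, duster_can, solder_reel from where it was at the start of the episode above 0.03 m).
It also fails if it takes over 72 s, if anything falls off the work surface, if the arm or the gripper's body presses on something with over 40 N, if the wrist force passes 120 N, or if a joint passes its speed limit or range.

## Working session

There is one attempt and no reset: what is moved stays moved. The work goes in short steps, Python scripts to look and compute and a tool call to move; the robot and the scene stay as the last step left them, time stands still between calls to the robot, and variables do not carry over. Pictures are saved under pics/ and viewed, at most 10 in all, crops included, and the job is handed in when it is done.

Besides the shell and the picture viewer there is one more tool, called after "Call:" as a command line: name --argument value ..., lists and objects as JSON in quotes. arm_command: Moves the arm, as the interface text tells. Its arguments: {"type":"object","properties":{"deltas":{"type":"array"},"gripper":{"type":"number"},"squeeze":{"type":"number"}},"required":["deltas"]}

```bash
mkdir -p pics; cat > h.py <<'E'
import numpy as np, cv2
from plant import monitor, eyes, ticket
def ray(m,u,v):
    x=(u-m['cx'])/m['fx'];y=(v-m['cy'])/m['fy'];rd=np.hypot(x,y);r=rd
    for _ in range(20): r=rd/(1+m['k1']*r*r)
    s=r/rd if rd>0 else 1
    R=cv2.Rodrigues(np.array(m['rvec'],float))[0];t=np.array(m['tvec'],float).ravel()
    return -R.T@t, R.T@np.array([x*s,y*s,1])
def onz(m,u,v,z):
    c,d=ray(m,u,v);return c+d*(z-c[2])/d[2]
def proj(m,p):
    R=cv2.Rodrigues(np.array(m['rvec'],float))[0];q=R@np.array(p,float)+np.array(m['tvec'],float).ravel()
    x,y=q[0]/q[2],q[1]/q[2];k=1+m['k1']*(x*x+y*y)
    return m['fx']*x*k+m['cx'],m['fy']*y*k+m['cy']
def tri(*obs):
    A=0;b=0
    for m,u,v in obs:
        c,d=ray(m,u,v);d=d/np.linalg.norm(d);P=np.eye(3)-np.outer(d,d);A=A+P;b=b+P@c
    return np.linalg.solve(A,b)
E
python3 - <<'E'
from h import *
for n in("scene","top"):
    cv2.imwrite(f"pics/{n}0.png",eyes.read_camera(n)); m=eyes.camera_model(n);print(n,m['fx'],m['k1'],ray(m,320,240))
s=monitor.read_state();print(s['t'],s['tool_pos'],s['orientation'],s['opening'])
E
```

```text
scene 529.6530616556505 -0.06837779309790029 (array([1.21399695, 0.12163457, 1.16407862]), array([-0.57253268, -0.09523318, -0.81435544]))
top 460.23875908812397 -0.09391938707986136 (array([ 0.42251277, -0.01523897,  1.45695093]), array([ 0.09669166, -0.00922219, -0.99539135]))
0.1 [ 0.15115674 -0.58015136  0.21770569] [-3.11455860e+00 -3.98909026e-01  1.13309626e-04] 0.09329978671946682
```

View pics/scene0.png

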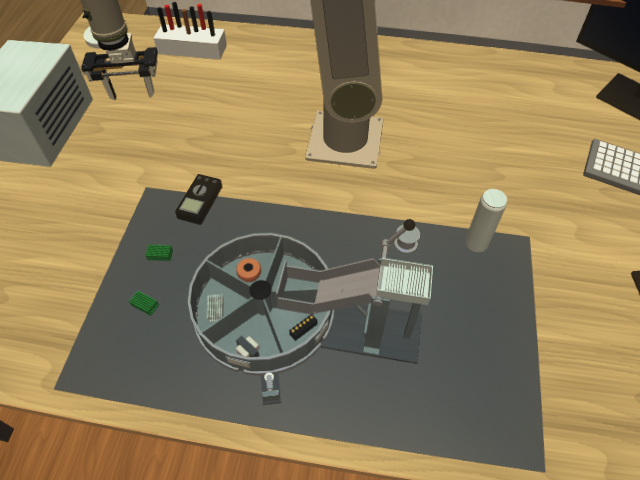

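View pics/top0.png

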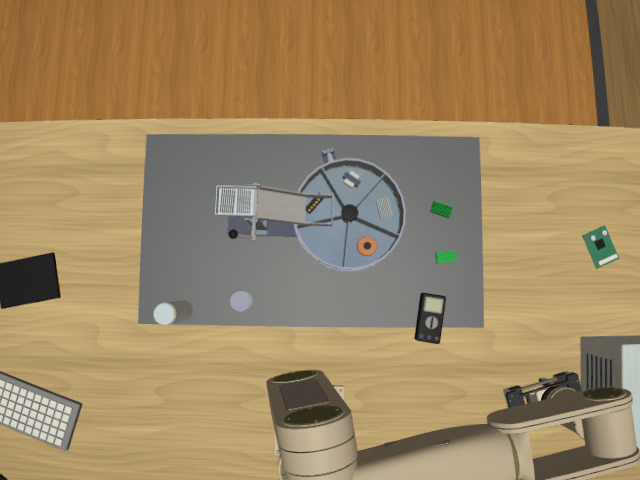

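Scene/top show: the hub at top (349,213) / scene (260,290), the black lever knob at (233,234) / (409,225), the tray with two heat sinks at (236,200), and the toroid at (367,245). Candidates for the binned heat sink are the silver finned block inside the carousel at top (384,208) / scene (215,307), and the green look-alikes at (441,209) and (446,257) on the bench. The silver one fits because it is unpainted and in a compartment. Next I'll measure and make one enlarged crop.

```bash
cat > m.py <<'E'
from h import *
def blob(im,u,v,f,w=22):
    g=im[v-w:v+w,u-w:u+w].astype(int);k=f(g).astype(np.uint8)
    n,l,s,c=cv2.connectedComponentsWithStats(k)
    j=min(range(1,n),key=lambda i:np.hypot(*(c[i]-w))-0.02*s[i,4])
    return c[j][0]+u-w,c[j][1]+v-w,s[j,4]
E
python3 - <<'E'
from m import *
T=cv2.imread('pics/top0.png');S=cv2.imread('pics/scene0.png');mt=eyes.camera_model('top');ms=eyes.camera_model('scene')
dark=lambda g:g.max(2)<45
br=lambda g:(g.min(2)>135)
for n,a,b,f,w in(('hub',(349,213),(260,290),dark,14),('knob',(233,234),(409,225),dark,9),('toroid',(367,245),(248,268),lambda g:g[...,2]-g[...,0]>60,22),('hs',(384,208),(215,307),br,14)):
    A=blob(T,*a,f,w);B=blob(S,*b,f,w);p=tri((mt,*A[:2]),(ms,*B[:2]));print(n,np.round(A,1),np.round(B,1),p.round(4),'err',np.round(np.array(proj(mt,p))-A[:2],1))
c=T[140:285,205:455];cv2.imwrite('pics/crop0.png',cv2.resize(c,None,fx=3.2,fy=3.2,interpolation=cv2.INTER_CUBIC))
E
```

```text
hub [344.5 218.2   4. ] [260.2 289.5 316. ] [ 0.6229 -0.1091  0.0948] err [ 2.9 -0.7]
knob [232.6 233.6  51. ] [408.7 227.1  27. ] [0.5487 0.1944 0.3045] err [ 0.2 -0. ]
toroid [366.4 245.7 254. ] [248.4 269.5 371. ] [ 0.5438 -0.1719  0.0421] err [ 0. -0.]
hs [384.2 207.4 230. ] [213.4 302.7 115. ] [ 0.6604 -0.2253  0.0638] err [ 0.3 -0.1]
```

View pics/crop0.png

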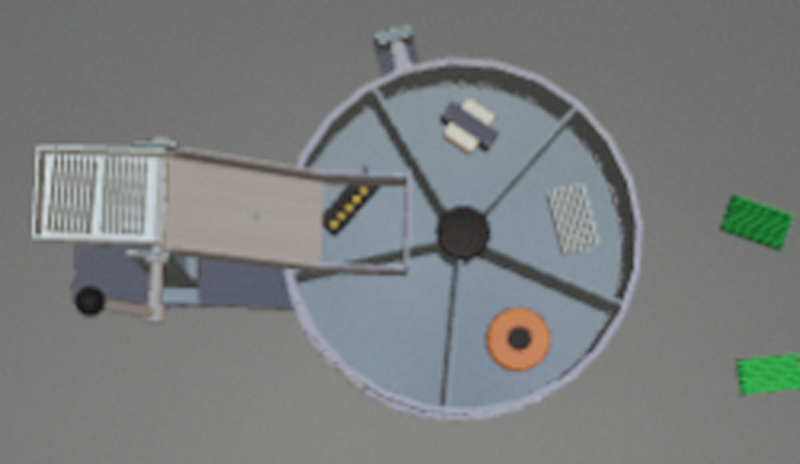

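The crop confirms one silver finned block in the carousel, at crop (573,218), i.e. full image (384,208). The transformer (468,125), terminal strip (348,207) and toroid (518,338) are in their own compartments, and the compartment at (370,340) is empty. The green blocks are on the bench, outside.

```bash
cat >> m.py <<'E'
def hub(im,m,u,v):
    B=blob(im,u,v,lambda g:g.max(2)<50,16);return B,onz(m,B[0],B[1],.118)
def unwrap(im,m,c,z=.105,step=.5,r=np.linspace(.05,.15,40)):
    g=cv2.cvtColor(im,cv2.COLOR_BGR2GRAY).astype(np.float32);an=np.arange(0,360,step)
    P=np.array([[proj(m,(c[0]+q*np.cos(np.radians(a)),c[1]+q*np.sin(np.radians(a)),z)) for q in r] for a in an],np.float32)
    return an,cv2.remap(g,P[...,0],P[...,1],cv2.INTER_LINEAR)
E
python3 - <<'E'
from m import *
T=cv2.imread('pics/top0.png');mt=eyes.camera_model('top')
# rim circle: known z=.105; hub
g=T.astype(int)
B,h=hub(T,mt,350,213);print('hub',np.round(B,1),h.round(4))
ms=eyes.camera_model('scene');print('tri',tri((mt,*B[:2]),(ms,260.2,289.5)).round(4))
k=np.array([.5487,.1944]);d=k-h[:2];print('knob dist',np.hypot(*d),'exp',np.hypot(.095,.305))
yaw=np.arctan2(d[1],d[0])-np.arctan2(.305,-.095);print('yaw deg',np.degrees(yaw))
for n,p in(('hs',(.6604,-.2253)),('tor',(.5438,-.1719))):
    e=np.array(p)-h[:2];print(n,np.hypot(*e),'station ang',np.degrees(np.arctan2(e[1],e[0])-yaw)%360)
for n,u,v in(('hs',384.2,207.4),):
    p=onz(mt,u,v,.05);e=p[:2]-h[:2];print(n,np.hypot(*e),np.degrees(np.arctan2(e[1],e[0])-yaw)%360)
for n,u,v,z in(('A',375,92,.105),('B',573,108,.105),('C',622,303,.105),('D',443,405,.105)):
    p=onz(mt,205+u/3.2,140+v/3.2,z);e=p[:2]-h[:2];print(n,np.hypot(*e),np.degrees(np.arctan2(e[1],e[0])-yaw)%360)
an,W=unwrap(T,mt,h)
for lo in(0,):
    for a0 in range(0,360,72): pass
F=W.mean(1);G=np.gradient(F)
print([ (a,int(f)) for a,f in zip(an[::4],F[::4])])
# bystanders / bracket
for n,u,v,z in(('br',328,152,.04),('chuteR',410,180,.187),('chuteL',408,272,.187)):
    uu,vv=(u,v) if n=='br' else (205+u/3.2,140+v/3.2)
    p=onz(mt,uu,vv,z);e=p[:2]-h[:2];print(n,p.round(3),np.degrees(np.arctan2(e[1],e[0])-yaw)%360)
E
```

```text
hub [349. 210.   1.] [ 0.6421 -0.1122  0.118 ]
tri [ 0.6409 -0.1115  0.1247]
knob dist 0.3205162049153493 exp 0.3194526568992657
yaw deg -0.36136458899638957
hs 0.1145630724414144 station ang 279.5609395001179
tor 0.11498978886965606 station ang 211.63227413444147
hs 0.11593609535837053 280.54606294453
A 0.14958715911006143 32.560026621999434
B 0.15534523158262473 317.25412422986665
C 0.16613083248709337 245.3866196645671
D 0.16663252272083992 175.2268249876176
[(np.float64(0.0), 130), (np.float64(2.0), 128), (np.float64(4.0), 129), (np.float64(6.0), 130), (np.float64(8.0), 126), (np.float64(10.0), 125), (np.float64(12.0), 130), (np.float64(14.0), 133), (np.float64(16.0), 133), (np.float64(18.0), 133), (np.float64(20.0), 134), (np.float64(22.0), 135), (np.float64(24.0), 135), (np.float64(26.0), 135), (np.float64(28.0), 135), (np.float64(30.0), 137), (np.float64(32.0), 135), (np.float64(34.0), 95), (np.float64(36.0), 74), (np.float64(38.0), 87), (np.float64(40.0), 106), (np.float64(42.0), 119), (np.float64(44.0), 128), (np.float64(46.0), 133), (np.float64(48.0), 136), (np.float64(50.0
[... 3426 characters left out ...]
16.0), 128), (np.float64(318.0), 137), (np.float64(320.0), 131), (np.float64(322.0), 130), (np.float64(324.0), 130), (np.float64(326.0), 130), (np.float64(328.0), 131), (np.float64(330.0), 132), (np.float64(332.0), 132), (np.float64(334.0), 132), (np.float64(336.0), 131), (np.float64(338.0), 130), (np.float64(340.0), 124), (np.float64(342.0), 119), (np.float64(344.0), 120), (np.float64(346.0), 123), (np.float64(348.0), 126), (np.float64(350.0), 131), (np.float64(352.0), 135), (np.float64(354.0), 136), (np.float64(356.0), 135), (np.float64(358.0), 134)]
br [ 0.84  -0.051  0.04 ] 17.499605239414258
chuteR [ 0.669 -0.063  0.187] 61.614647321716035
chuteL [ 0.588 -0.061  0.187] 137.0888247861296
```

```bash
python3 - <<'E'
from m import *
T=cv2.imread('pics/top0.png');S=cv2.imread('pics/scene0.png');mt=eyes.camera_model('top');ms=eyes.camera_model('scene')
for th in(50,60,70):
  k=(T[203:223,339:361].max(2)<th).astype(np.uint8);k=cv2.morphologyEx(k,cv2.MORPH_OPEN,np.ones((9,9),np.uint8))
  n,l,s,c=cv2.connectedComponentsWithStats(k)
  if n>1:
    a=c[1]+[339,203];h=onz(mt,*a,.118);print(th,a.round(1),s[1,2:],h.round(4),tri((mt,*a),(ms,260.2,289.5)).round(4))
K=np.array([.5487,.1944])
d=K-h[:2];yaw=np.arctan2(d[1],d[0])-np.arctan2(.305,-.095);print('knobdist',np.hypot(*d),'yaw',np.degrees(yaw))
for n,u,v,z in(('A',375,92,.105),('B',573,108,.105),('C',622,303,.105),('D',443,405,.105)):
    p=onz(mt,205+u/3.2,140+v/3.2,z);e=p[:2]-h[:2];print(n,np.hypot(*e),np.degrees(np.arctan2(e[1],e[0])-yaw)%360)
p=onz(mt,384.2,207.4,.05);e=p[:2]-h[:2];print('hs',np.hypot(*e),np.degrees(np.arctan2(e[1],e[0])-yaw)%360)
e=onz(mt,328,152,.04)[:2]-h[:2];print('br',np.degrees(np.arctan2(e[1],e[0])-yaw)%360,np.hypot(*e))
an,W=unwrap(T,mt,h);F=W.mean(1)
for lo in(20,165,230,305):
  i=(an>=lo)&(an<lo+20);print(lo,F[i].astype(int).tolist())
E
```

```text
60 [348.9 210.6] [ 13  10 128] [ 0.6404 -0.112   0.118 ] [ 0.6397 -0.1117  0.1225]
70 [348.9 212.9] [ 15  15 215] [ 0.6335 -0.112   0.118 ] [ 0.6345 -0.113   0.1132]
knobdist 0.3178833977491207 yaw -1.8227065939945541
A 0.15676070189456046 32.276440559209504
B 0.16186258434382506 320.71861248101436
C 0.16294122542193698 249.61305647868056
D 0.15809249801711672 176.503008502897
hs 0.11799721989463695 286.07618146526295
br 18.223913721014746 0.2149017276883135
20 [140, 140, 140, 140, 141, 141, 141, 141, 140, 140, 140, 140, 140, 140, 139, 139, 138, 137, 136, 132, 125, 115, 103, 90, 79, 72, 68, 66, 68, 73, 80, 88, 97, 104, 111, 117, 121, 125, 128, 131]
165 [140, 140, 140, 139, 139, 138, 137, 136, 135, 133, 130, 127, 123, 118, 111, 105, 99, 98, 102, 111, 121, 129, 135, 138, 138, 139, 138, 138, 138, 138, 138, 138, 138, 138, 138, 138, 138, 138, 137, 137]
230 [142, 142, 142, 141, 141, 141, 140, 140, 139, 138, 136, 135, 133, 131, 129, 126, 124, 121, 117, 113, 108, 102, 96, 89, 81, 75, 70, 68, 68, 69, 71, 74, 80, 89, 100, 112, 123, 131, 137, 139]
305 [136, 136, 136, 136, 136, 136, 136, 136, 136, 136, 135, 135, 135, 135, 134, 133, 131, 130, 128, 125, 121, 117, 112, 107, 104, 106, 112, 122, 130, 136, 138, 138, 137, 136, 136, 136, 136, 136, 136, 135]
```

Hub axis is at (0.634, −0.112), station yaw about −1.8°, and the dividers sit at 32.7° + 72°k. The heat-sink compartment middle is at 284.7°, so it needs +165.3° counter-clockwise. One stroke does it: from inside the empty compartment, push the 176.7° divider round to 342°, entirely on the clear side.

Call:
arm_command --deltas '[[[1.5,2,0,0,0,0],[2.5,3.3,0,0,0,0],[2.5,3.3,0,0,0,0],[2.5,3.3,0,0,0,0],[2.5,3.3,0,0,0,0],[2.5,3.3,0,0,0,0],[2.5,3.3,0,0,0,0],[2.5,3.3,0,0,0,0],[2.5,3.3,0,0,0,0],[2.5,3.3,0,0,0,0],[2.5,3.3,0,0,0,0],[2.5,3.3,0,0,0,0]]]' --gripper -1

```text
t: 1.1
tool_pos: [0.4419, -0.1956, 0.2185]
orientation: [-3.116, -0.399, 0.0]
force: [0.9, -0.5, 0.4]
opening: 0.0177
gripper_force: 0.0
```

Call:
arm_command --deltas '[[[2.5,3.3,0,0,0,0],[2.5,3.3,0,0,0,0],[2.5,3.4,0,0,0,0],[0.9,1.7,0,0,0,0],[0,0,0,0,0,0],[0,0,0,0,0,0]]]'

```text
t: 1.6
tool_pos: [0.5248, -0.0801, 0.218]
orientation: [-3.115, -0.403, 0.002]
force: [0.1, -1.3, -0.0]
opening: 0.0005
gripper_force: 0.0
```

```bash
python3 - <<'E'
from m import *
m=eyes.camera_model('wrist');im=eyes.read_camera('wrist');cv2.imwrite('pics/w1.png',im)
h=(.634,-.112);y=-1.82
for a in(104.7,176.7,248.7):
  t=np.radians(a+y);print(a,[np.round(proj(m,(h[0]+r*np.cos(t),h[1]+r*np.sin(t),.105))) for r in(.03,.115,.16)])
print('tcp below',proj(m,(.5248,-.0801,.105)),proj(m,(.634,-.112,.118)))
E
```

```text
104.7 [array([370.,  80.]), array([230.,  75.]), array([156.,  73.])]
176.7 [array([400., 129.]), array([351., 250.]), array([329., 306.])]
248.7 [array([455., 113.]), array([549., 196.]), array([594., 236.])]
tcp below (np.float64(322.57439646170246), np.float64(234.56882891634854)) (np.float64(423.5550761003447), np.float64(80.41603486171078))
```

View pics/w1.png

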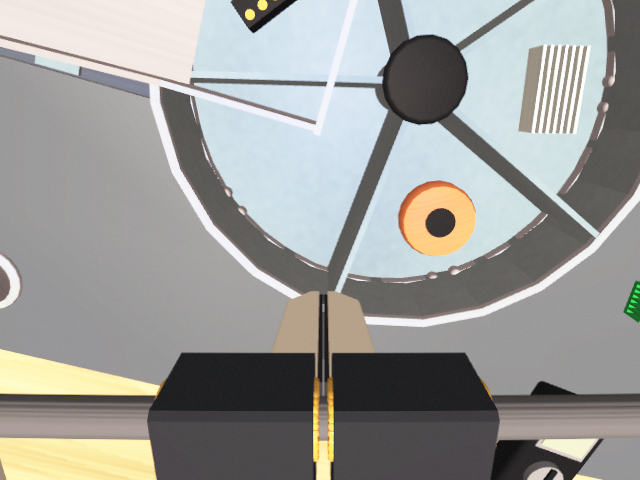

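The wrist view shows the hub at (425,80), as predicted. The divider to push has its top edge running (345,290)–(400,115), the empty compartment lies to its left, the toroid (437,218) is on the far side, and the chute is at top left. I'll shift a little away from the divider, then go down.

Call:
arm_command --deltas '[[[0,1.5,0,0,0,0],[0,0,-2,0,0,0],[0,0,-3,0,0,0],[0,0,-3,0,0,0],[0,0,-3,0,0,0],[0,0,-3,0,0,0],[0,0,-1.6,0,0,0],[0,0,0,0,0,0],[0,0,0,0,0,0]]]'

```text
t: 2.4
tool_pos: [0.5236, -0.0672, 0.062]
orientation: [-3.116, -0.396, 0.004]
force: [-0.0, 0.2, 0.6]
opening: 0.0004
gripper_force: 0.0
```

```bash
python3 - <<'E'
from m import *
s=monitor.read_state();print(s['tool_pos'],s['force'])
h=np.array([.634,-.112]);y=-1.82
P=[s['tool_pos'][:2]]+[h+.115*np.array([np.cos(np.radians(a+y)),np.sin(np.radians(a+y))]) for a in range(162,333,5)]
acc=np.array(P[0])
for i,a in enumerate(range(162,333,5)):
    d=np.round((P[i+1]-acc)*100,1);acc=acc+d/100;print(a,d.tolist(),end='; ')
E
```

```text
[ 0.52357736 -0.06717094  0.0620262 ] [-0.02782934  0.18468456  0.5553422 ]
162 [0.2, -0.6]; 167 [-0.3, -0.9]; 172 [-0.2, -1.0]; 177 [-0.1, -1.0]; 182 [-0.1, -1.0]; 187 [0.1, -1.0]; 192 [0.1, -1.0]; 197 [0.2, -1.0]; 202 [0.3, -1.0]; 207 [0.4, -0.9]; 212 [0.5, -0.9]; 217 [0.5, -0.8]; 222 [0.7, -0.8]; 227 [0.6, -0.7]; 232 [0.8, -0.7]; 237 [0.8, -0.6]; 242 [0.8, -0.6]; 247 [0.9, -0.4]; 252 [0.9, -0.4]; 257 [1.0, -0.3]; 262 [1.0, -0.2]; 267 [1.0, -0.1]; 272 [1.0, -0.1]; 277 [1.0, 0.1]; 282 [1.0, 0.1]; 287 [1.0, 0.2]; 292 [0.9, 0.3]; 297 [0.9, 0.4]; 302 [0.9, 0.5]; 307 [0.9, 0.5]; 312 [0.8, 0.6]; 317 [0.7, 0.7]; 322 [0.7, 0.8]; 327 [0.6, 0.8]; 332 [0.5, 0.8];
```

Call:
arm_command --deltas '[[[0.2,-0.6,0,0,0,0],[-0.3,-0.9,0,0,0,0],[-0.2,-1.0,0,0,0,0],[-0.1,-1.0,0,0,0,0],[-0.1,-1.0,0,0,0,0],[0.1,-1.0,0,0,0,0],[0.1,-1.0,0,0,0,0],[0.2,-1.0,0,0,0,0],[0.3,-1.0,0,0,0,0]]]'

```text
t: 3.15
tool_pos: [0.5288, -0.1488, 0.0648]
orientation: [-3.112, -0.401, -0.007]
force: [-1.9, 39.0, 9.3]
opening: 0.0004
gripper_force: 18.2
```

Call:
arm_command --deltas '[[[0.4,-0.9,0,0,0,0],[0.5,-0.9,0,0,0,0],[0.5,-0.8,0,0,0,0],[0.7,-0.8,0,0,0,0],[0.6,-0.7,0,0,0,0],[0.8,-0.7,0,0,0,0],[0.8,-0.6,0,0,0,0],[0.8,-0.6,0,0,0,0],[0.9,-0.4,0,0,0,0],[0.9,-0.4,0,0,0,0]]]'

```text
t: 3.98
tool_pos: [0.5931, -0.2169, 0.0621]
orientation: [-3.11, -0.399, 0.01]
force: [-6.2, 6.7, -0.2]
opening: 0.0003
gripper_force: 3.4
```

```bash
python3 - <<'E'
from m import *
im=eyes.read_camera('top');m=eyes.camera_model('top');cv2.imwrite('pics/t2.png',im)
s=monitor.read_state();p=s['tool_pos'];print(p,s['force'],'phi',np.degrees(np.arctan2(p[1]+.112,p[0]-.634))+1.82+360, np.hypot(p[1]+.112,p[0]-.634))
c=im[140:285,205:455];cv2.imwrite('pics/crop2.png',cv2.resize(c,None,fx=3.2,fy=3.2,interpolation=cv2.INTER_CUBIC))
E
```

```text
[ 0.59570453 -0.21895591  0.06289477] [-0.94415934  0.22563631  0.76074153] phi 252.12013890208624 0.11360506147132715
```

View pics/crop2.png

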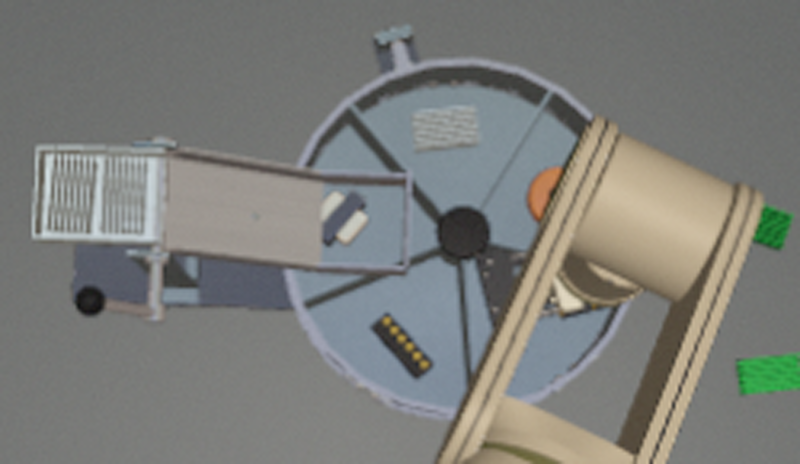

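The crop shows the carousel turned about 82°. The silver heat sink is now at crop (447,128), with the transformer under the spout and the terminal strip at (402,345). Peak force leaving the notch was about 39 N, so I'll go slower through the next one at 270°.

Call:
arm_command --deltas '[[[0.5,-0.1,0,0,0,0],[0.5,-0.2,0,0,0,0],[0.5,-0.1,0,0,0,0],[0.5,-0.1,0,0,0,0],[0.4,0,0,0,0,0],[0.4,-0.1,0,0,0,0],[0.4,0,0,0,0,0],[0.4,0,0,0,0,0],[0.5,0,0,0,0,0],[0.5,0,0,0,0,0],[0.5,0.1,0,0,0,0],[0.5,0.1,0,0,0,0]]]'

```text
t: 5.03
tool_pos: [0.6498, -0.2232, 0.063]
orientation: [-3.114, -0.398, 0.007]
force: [-13.2, 6.1, 5.8]
opening: 0.0004
gripper_force: 5.9
```

Call:
arm_command --deltas '[[[0.9,0.2,0,0,0,0],[0.9,0.2,0,0,0,0],[0.9,0.3,0,0,0,0],[0.9,0.3,0,0,0,0],[0.9,0.5,0,0,0,0],[0.8,0.5,0,0,0,0],[0.7,0.6,0,0,0,0],[0,0,0,0,0,0],[0,0,0,0,0,0]]]'

```text
t: 5.78
tool_pos: [0.7127, -0.1981, 0.0635]
orientation: [3.115, 0.399, 0.003]
force: [0.2, -0.6, -0.2]
opening: 0.0003
gripper_force: 0.0
```

```bash
cat > look.py <<'E'
from m import *
import sys
im=eyes.read_camera('top');m=eyes.camera_model('top')
s=monitor.read_state();p=s['tool_pos'];print(s['t'],p,s['force'],'phi',np.degrees(np.arctan2(p[1]+.112,p[0]-.634))+1.82+360, np.hypot(p[1]+.112,p[0]-.634))
h=(.634,-.112,.118);an,W=unwrap(im,m,h);st=(an+1.82)%360
T0=cv2.imread('pics/top0.png')
# divider angle by correlating unwrapped ring on clear robot-side sectors with the start picture is view-dependent; print dark minima instead
F=W.mean(1)
for i in range(len(an)):
    w=np.take(F,range(i-10,i+11),mode='wrap')
    if F[i]==w.min() and F[i]<115: print('dark min',round(st[i],1),int(F[i]))
cv2.imwrite('pics/'+sys.argv[1]+'.png',cv2.resize(im[140:285,205:455],None,fx=3.2,fy=3.2,interpolation=cv2.INTER_CUBIC))
E
python3 look.py c3
```

```text
5.8333 [ 0.71283581 -0.19806931  0.06378544] [-1.07284509  0.02634677  0.61085731] phi 314.3083532969564 0.11671765352020928
dark min 39.8 68
dark min 111.8 84
dark min 305.3 101
dark min 322.8 106
dark min 353.8 86
```

View pics/c3.png

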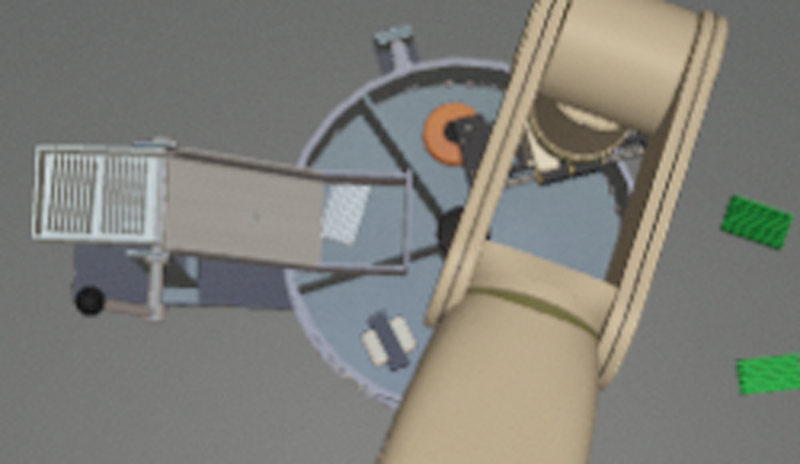

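The crop shows the heat sink under the chute mouth at (345,213) and the dark divider edge at 39.8°. That puts the carousel about 16° short of home, so I'll continue slowly.

Call:
arm_command --deltas '[[[0.35,0.35,0,0,0,0],[0.35,0.35,0,0,0,0],[0.35,0.4,0,0,0,0],[0.35,0.4,0,0,0,0],[0.35,0.4,0,0,0,0],[0,0,0,0,0,0],[0,0,0,0,0,0]]]'

```text
t: 6.42
tool_pos: [0.7292, -0.1788, 0.0631]
orientation: [3.116, 0.398, -0.001]
force: [-3.9, -2.3, 0.7]
opening: 0.0005
gripper_force: 1.7
```

```bash
python3 look.py c4
```

```text
6.4667 [ 0.72925823 -0.17874223  0.06299787] [-4.07691584 -2.31949053  0.68377523] phi 326.8031733875258 0.11631274607013288
dark min 12.8 95
dark min 52.3 76
dark min 123.8 78
dark min 154.3 109
dark min 320.8 97
dark min 342.3 103
```

Call:
arm_command --deltas '[[[0.15,0.2,0,0,0,0],[0,0,0,0,0,0],[0,0,0,0,0,0]]]'

```text
t: 6.72
tool_pos: [0.7299, -0.1775, 0.0629]
orientation: [3.115, 0.398, -0.003]
force: [-8.3, -5.1, 2.6]
opening: 0.0001
gripper_force: 4.1
```

```bash
python3 look.py c5
```

```text
6.7667 [ 0.72995762 -0.17753258  0.06294366] [-8.78448052 -4.70958545  2.95063193] phi 327.4895581521849 0.11619975833737084
dark min 13.3 96
dark min 52.8 75
dark min 124.3 79
dark min 153.3 111
dark min 322.3 99
dark min 341.8 105
```

The resistance rises with little motion, so the roller may already be in the notch. I'll back off and see where the carousel settles.

Call:
arm_command --deltas '[[[-0.3,-0.4,0,0,0,0],[-0.3,-0.5,0,0,0,0],[-0.2,-0.5,0,0,0,0],[0,0,0,0,0,0],[0,0,0,0,0,0]]]'

```text
t: 7.18
tool_pos: [0.723, -0.1905, 0.0629]
orientation: [3.116, 0.398, 0.001]
force: [-0.2, -0.2, 0.2]
opening: 0.0006
gripper_force: 0.0
```

```bash
python3 look.py c6; python3 - <<'E'
from h import *
cv2.imwrite('pics/s6.png',cv2.resize(eyes.read_camera('scene')[220:400,170:340],None,fx=3.3,fy=3.3,interpolation=cv2.INTER_CUBIC))
E
```

```text
7.2333 [ 0.72313507 -0.19016286  0.06284131] [-0.01282029  0.30998081  0.29751658] phi 320.57236356288143 0.11855165026633181
dark min 16.8 113
dark min 52.8 76
dark min 124.3 77
dark min 160.3 103
dark min 264.3 109
dark min 313.8 101
dark min 332.3 104
dark min 0.8 89
```

View pics/s6.png

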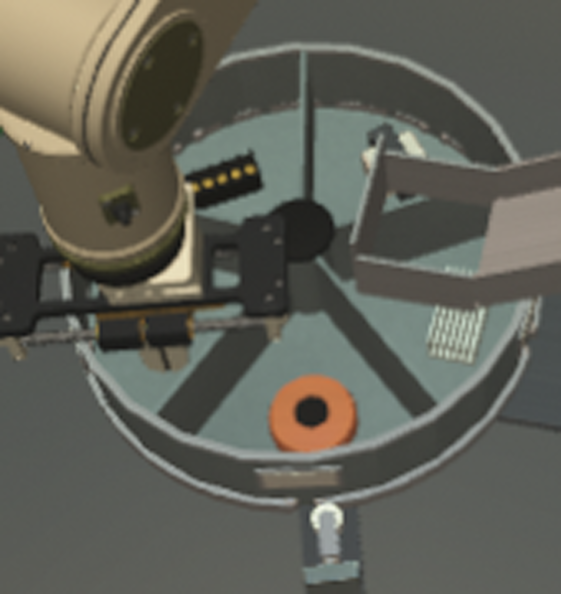

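The scene crop shows the toroid compartment facing the roller (325,520) and the heat sink under the chute at (455,330). The carousel stayed put when released, so I'll read its angle more precisely from the divider top edges.

```bash
cat > ang.py <<'E'
from m import *
def ang(im,m):
    out=[]
    for lo,r in((38,np.linspace(.1,.15,30)),(110,np.linspace(.12,.15,20))):
        an,W=unwrap(im,m,(.634,-.112,.118),step=.25,r=r);st=(an+1.82)%360;o=np.argsort(st);st=st[o];F=W.mean(1)[o]
        i=(st>lo)&(st<lo+24);s=st[i];f=F[i];k=f.argmin();half=(f[:k].max()+f[k])/2;j=k
        while f[j]<half:j-=1
        out.append((round(s[j],2),round(s[k],2),f[max(0,j-24):k+20:4].astype(int).tolist()))
    return out
if __name__=='__main__':
    im=eyes.read_camera('top');m=eyes.camera_model('top')
    for o in ang(im,m):print(o)
E
python3 ang.py; python3 - <<'E'
from m import *
import ang
im=cv2.imread('pics/top0.png');m=eyes.camera_model('top')
an,W=unwrap(im,m,(.634,-.112,.118),step=.25,r=np.linspace(.1,.15,30));st=an+1.82;F=W.mean(1)
i=(st>26)&(st<46);print(st[i][0],F[i][::2].astype(int).tolist())
# station yaw from chute front edges/uprights: rows of tray edge
E
```

```text
(np.float64(49.82), np.float64(52.57), [135, 135, 135, 136, 136, 128, 103, 76, 65, 63, 71, 95, 119, 132])
(np.float64(122.32), np.float64(124.07), [137, 136, 136, 136, 139, 134, 110, 81, 76, 104, 129, 136, 137])
26.07 [137, 137, 137, 137, 137, 137, 137, 138, 138, 140, 140, 137, 129, 117, 100, 84, 73, 67, 65, 67, 73, 83, 96, 109, 121, 129, 134, 137, 139, 139, 140, 140, 140, 140, 141, 141, 141, 141, 140, 140]
```

It reads about 4–5° short of home, just outside the capture range, so I'll push on gently.

Call:
arm_command --deltas '[[[0.4,0.7,0,0,0,0],[0.4,0.7,0,0,0,0],[0.1,0.2,0,0,0,0],[0.1,0.2,0,0,0,0],[0,0,0,0,0,0],[0,0,0,0,0,0]]]'

```text
t: 7.83
tool_pos: [0.7334, -0.1711, 0.0626]
orientation: [-3.116, -0.4, -0.001]
force: [0.2, -0.2, -0.9]
opening: 0.0007
gripper_force: 0.0
```

```bash
python3 ang.py
```

```text
(np.float64(54.57), np.float64(56.57), [135, 135, 135, 136, 138, 129, 106, 81, 73, 74, 80, 100, 117])
(np.float64(127.07), np.float64(128.57), [136, 136, 136, 136, 138, 137, 116, 85, 81, 109, 131, 137, 138])
```

The carousel snapped about 4.75° forward and the finger force went to zero, so it is seated at home. Now I'll back away, lift clear, and align the tool with the lever.

Call:
arm_command --deltas '[[[-0.3,-0.6,0,0,0,0],[-0.3,-0.6,0,0,0,0],[0,0,2,0,0,0],[0,0,3,0,0,0],[0,0,3.5,0,0,0],[0,0,3.7,0,0,0],[0,0,3.7,0,0,-5.4],[0,0,3.7,0,0,-5.4],[0,0,3.7,0,0,-5.4],[0,0,3.7,0,0,0],[0,0,3.7,0,0,0],[0,0,3,0,0,0]]]'

```text
t: 8.88
tool_pos: [0.7264, -0.1849, 0.4036]
orientation: [3.14, -0.045, 0.005]
force: [1.7, -0.6, 0.4]
opening: 0.0004
gripper_force: 0.0
```

Call:
arm_command --deltas '[[[0,0,0,0,0,0],[0,0,0,0,0,0]]]'

```text
t: 9.05
tool_pos: [0.7275, -0.1852, 0.4034]
orientation: [3.139, -0.045, 0.01]
force: [0.3, -0.6, -0.1]
opening: 0.0006
gripper_force: 0.0
```

```bash
python3 - <<'E'
from m import *
import ang
im=eyes.read_camera('top');m=eyes.camera_model('top')
for o in ang.ang(im,m):print(o)
s=monitor.read_state();print(s['t'],s['tool_pos'],s['orientation'],s['force'])
print(cv2.Rodrigues(np.array(s['orientation']))[0].round(3))
E
```

```text
(np.float64(54.32), np.float64(56.82), [134, 134, 135, 136, 137, 132, 112, 85, 74, 73, 78, 95, 113, 121])
(np.float64(127.07), np.float64(128.57), [137, 136, 135, 136, 138, 136, 115, 84, 80, 109, 130, 136, 137])
9.1 [ 0.72705078 -0.18492115  0.40027936] [ 3.14070409e+00 -4.49466578e-02  2.67652582e-03] [-0.8653256   0.23027773 -0.67941055]
[[ 1.    -0.029  0.002]
 [-0.029 -1.    -0.001]
 [ 0.002  0.001 -1.   ]]
```

Carousel still seated at home. Next I move over the lever, to behind the knob.

Call:
arm_command --deltas '[[[-1.5,3.6,0,0,0,0],[-1.5,3.6,0,0,0,0],[-1.5,3.6,0,0,0,0],[-1.5,3.6,0,0,0,0],[-1.5,3.6,0,0,0,0],[-1.5,3.6,0,0,0,0],[-1.5,3.6,0,0,0,0],[-1.5,3.6,0,0,0,0],[-1.5,3.6,0,0,0,0],[-1.4,3.6,0,0,0,0],[-1.4,3.6,0,0,0,0],[-1.4,3.6,0,0,0,0]]]'

```text
t: 10.1
tool_pos: [0.5482, 0.2489, 0.3968]
orientation: [3.14, -0.044, -0.006]
force: [0.3, 0.2, -0.1]
opening: 0.001
gripper_force: 0.0
```

Call:
arm_command --deltas '[[[0,0,0,0,0,0],[0,0,0,0,0,0]]]'

```text
t: 10.27
tool_pos: [0.5484, 0.2493, 0.3972]
orientation: [3.14, -0.038, -0.005]
force: [0.7, 0.2, -0.3]
opening: 0.0006
gripper_force: 0.0
```

```bash
python3 - <<'E'
from m import *
m=eyes.camera_model('wrist');im=eyes.read_camera('wrist');cv2.imwrite('pics/w7.png',im)
s=monitor.read_state();print(s['t'],s['tool_pos'],s['force']);p=s['tool_pos']
print('knob',proj(m,(.5487,.1955,.31)),'tcp at .31',proj(m,(p[0],p[1],.31)))
E
```

```text
10.3167 [0.54921093 0.24792669 0.39741483] [-0.44733633 -0.63437716  0.21629168]
knob (np.float64(409.55258157564725), np.float64(244.00604643721013)) tcp at .31 (np.float64(324.57865561729807), np.float64(245.19948659626104))
```

View pics/w7.png

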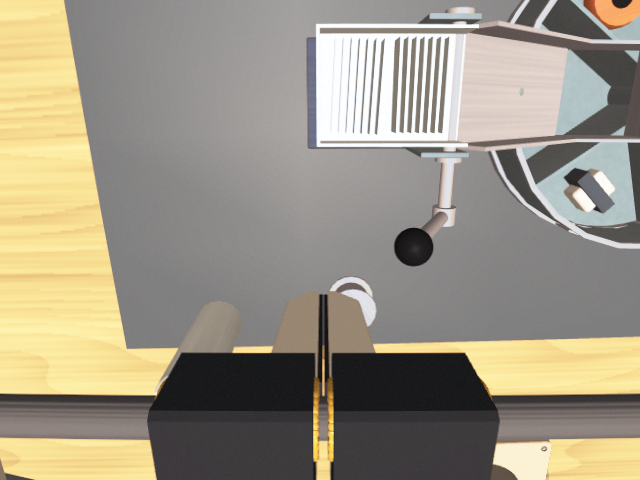

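The wrist view shows the knob at (413,246), within 2 mm of prediction. The tray holds both heat sinks at (360,85) and (425,85), and the finger comes down at about (325,245), clear behind the ball.

Call:
arm_command --deltas '[[[0,0,-2,0,0,0],[0,0,-2.5,0,0,0],[0,0,-2.5,0,0,0],[0,0,-2,0,0,0],[0,0,-1.2,0,0,0],[0,-0.8,0,0,0,0],[0,-0.6,0,0,0,0],[0,-0.6,0,0,0,0],[0,-0.6,0,0,0,0],[0,0,0,0,0,0],[0,0,0,0,0,0]]]'

```text
t: 11.23
tool_pos: [0.5505, 0.2215, 0.299]
orientation: [-3.141, 0.045, -0.003]
force: [0.1, 0.2, 0.0]
opening: 0.0006
gripper_force: 0.0
```

Call:
arm_command --deltas '[[[0,-0.6,0,0,0,0],[0,-0.6,0,0,0,0],[-0.1,-0.6,0,0,0,0],[0,-0.6,0,0,0,0],[0,-0.6,0,0,0,0],[-0.1,-0.6,0,0,0,0],[0,-0.6,0,0,0,0],[0,0,0,0,0,0]]]'

```text
t: 11.9
tool_pos: [0.548, 0.179, 0.2978]
orientation: [3.141, -0.045, 0.0]
force: [-0.0, 2.4, 1.8]
opening: 0.0006
gripper_force: 1.3
```

Call:
arm_command --deltas '[[[0,-0.5,0,0,0,0],[0,-0.5,0,0,0,0],[-0.1,-0.5,0,0,0,0],[0,-0.5,0,0,0,0],[0,-0.5,0,0,0,0],[0,-0.4,0,0,0,0],[0,0,0,0,0,0]]]'

```text
t: 12.48
tool_pos: [0.5468, 0.1498, 0.2974]
orientation: [3.141, -0.045, -0.001]
force: [-0.1, 0.4, -0.5]
opening: 0.0003
gripper_force: 0.4
```

```bash
cat > tray.py <<'E'
from m import *
import sys
s=monitor.read_state();print(s['t'],s['tool_pos'],s['force'])
for n,(a,b,c,d) in(('top',(140,285,205,380)),('scene',(180,350,180,450))):
    im=eyes.read_camera(n);cv2.imwrite(f'pics/{sys.argv[1]}_{n}.png',im)
A=cv2.imread(f'pics/{sys.argv[1]}_top.png')[140:285,205:355];B=cv2.imread(f'pics/{sys.argv[1]}_scene.png')[190:370,180:450]
A=cv2.resize(A,(400,387));B=cv2.resize(B,(400,267))
cv2.imwrite(f'pics/{sys.argv[1]}.png',np.hstack([A,cv2.copyMakeBorder(B,0,120,0,0,cv2.BORDER_CONSTANT)]))
E
python3 tray.py t8
```

```text
12.4833 [0.5468218  0.14982997 0.2973509 ] [-0.05913001  0.39644874 -0.48528342]
```

View pics/t8.png

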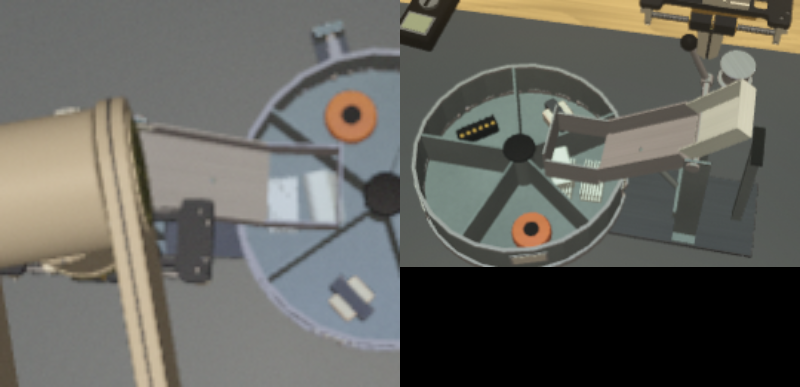

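The view shows the tray tilted and already empty, with light blocks visible under the mouth at (285,195) and (320,195) in the left half. I'll keep pushing to the stop and watch the force.

Call:
arm_command --deltas '[[[0,-0.4,0,0,0,0],[0,-0.4,0,0,0,0],[0,-0.3,0,0,0,0],[0,-0.3,0,0,0,0],[0,0,0,0,0,0]]]'

```text
t: 13.0
tool_pos: [0.5468, 0.1412, 0.2978]
orientation: [-3.133, 0.038, -0.001]
force: [0.7, 21.1, -2.9]
opening: 0.0002
gripper_force: 10.6
```

Call:
arm_command --deltas '[[[0,-0.3,0,0,0,0],[0,-0.3,0,0,0,0],[0,0,0,0,0,0]]]'

```text
t: 13.25
tool_pos: [0.5468, 0.1408, 0.2979]
orientation: [-3.125, 0.031, -0.002]
force: [3.1, 44.5, -4.7]
opening: 0.0002
gripper_force: 22.3
```

At the stop (force rises to 44 N with no motion). I'll ease the tray back slowly, keeping the finger behind the knob.

Call:
arm_command --deltas '[[[0,0.3,0,0,0,0],[0,0.5,0,0,0,0],[0,0.5,0,0,0,0],[0,0.5,0,0,0,0],[0,0.5,0,0,0,0],[0,0.5,0,0,0,0],[0,0.5,0,0,0,0],[0,0.5,0,0,0,0],[0.1,0.5,0,0,0,0],[0,0.5,0,0,0,0],[0,0.5,0,0,0,0],[0,0.5,0,0,0,0]]]'

```text
t: 14.25
tool_pos: [0.5479, 0.1895, 0.2974]
orientation: [3.141, -0.044, -0.0]
force: [0.1, 1.0, -0.1]
opening: 0.0007
gripper_force: 0.6
```

Call:
arm_command --deltas '[[[0,0.4,0,0,0,0],[0.1,0.4,0,0,0,0],[0,0.4,0,0,0,0],[0,0.4,0,0,0,0],[0,0.4,0,0,0,0],[0,0.3,0,0,0,0],[0,0.3,0,0,0,0],[0,0.3,0,0,0,0],[0,0.3,0,0,0,0],[0,0.3,0,0,0,0],[0,0,0,0,0,0]]]'

```text
t: 15.17
tool_pos: [0.549, 0.2243, 0.2977]
orientation: [3.141, -0.044, 0.0]
force: [-0.6, -0.2, -0.3]
opening: 0.0006
gripper_force: 0.0
```

Contact is lost near rest. I'll back off further, lift, and swing the arm away for a check.

Call:
arm_command --deltas '[[[0,0.5,0,0,0,0],[0,1,0,0,0,0],[0,1,0,0,0,0],[0,0,2,0,0,0],[0,0,3,0,0,0],[0,0,3,0,0,0],[0,0,3,0,0,0],[-2,2,1,0,0,0],[-2,2,0,0,0,0],[-2,2,0,0,0,0],[-2,2,0,0,0,0],[-1,2,0,0,0,0]]]'

```text
t: 16.17
tool_pos: [0.4569, 0.3508, 0.4185]
orientation: [-3.14, 0.042, -0.001]
force: [0.5, -0.6, -0.3]
opening: 0.0005
gripper_force: 0.0
```

Call:
arm_command --deltas '[[[-1,3,0,0,0,0],[-1,3,0,0,0,0],[-1,3,0,0,0,0],[0,0,0,0,0,0],[0,0,0,0,0,0]]]'

```text
t: 16.58
tool_pos: [0.4276, 0.441, 0.4169]
orientation: [3.141, -0.039, -0.001]
force: [0.2, -0.6, 0.3]
opening: 0.0004
gripper_force: 0.0
```

```bash
python3 ang.py; python3 tray.py t9; python3 - <<'E'
from m import *
A=cv2.imread('pics/t9_top.png');m=eyes.camera_model('top');S=cv2.imread('pics/t9_scene.png');ms=eyes.camera_model('scene')
try:
  a=blob(A,233,234,lambda g:g.max(2)<45,9);b=blob(S,409,225,lambda g:g.max(2)<45,9);print(np.round(a,1),np.round(b,1),tri((m,*a[:2]),(ms,*b[:2])).round(4))
except Exception as e:print(e)
E
```

```text
(np.float64(54.57), np.float64(56.82), [139, 139, 140, 141, 142, 134, 109, 84, 76, 77, 85, 104, 121, 126])
(np.float64(127.07), np.float64(128.57), [141, 141, 140, 141, 143, 141, 119, 88, 84, 114, 135, 141, 142])
16.6333 [0.4283702  0.43985731 0.41725736] [-0.23780243 -0.00605204 -0.167147  ]
[232.6 233.6  51. ] [408.8 227.2  26. ] [0.5487 0.1945 0.3044]
```

View pics/t9.png

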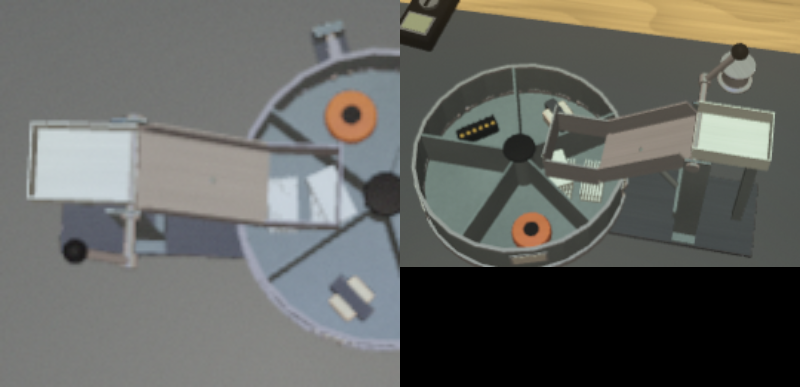

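Tray is empty and back at its start pose (knob within 0.2 mm), the carousel is at home, and the heat sinks lie in the compartment at (285,198) and (330,192). Handing in.

```bash
python3 -c "
from plant import ticket
print(ticket.close_job())"
```

```text
the job is handed in; nothing more can be done
None
```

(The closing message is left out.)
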